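# Top up the dose canister dispenser

### The arm

A 7-joint arm with a two-finger parallel gripper is mounted at the origin on a cart in front of the work surface, level with it; the furniture and walls round the work are solid. World frame = base frame: x ahead of the robot, y to its left, z up, the work surface at z = 0. Lengths are in m, angles in degrees, forces in N, time in s.
With the tool pointing down it reaches from about 0.4 to 0.9 m from the base axis. Payload 5.5 kg.
Tool frame: the origin (TCP) lies midway between the tips of the shut fingers; the grasp point (between the pads) lies arm.tcp_to_grasp behind it (arm.tcp_to_grasp is the distance from the TCP to the grasp point, in m); z points along the fingers, y is the line along which they close (so a half turn about z gives the same grasp; the last joint's range is limited). The gripper opens to 92 mm and grips with 3 to 60 N. Pads are 19 mm wide; open, the fingers measure 130 mm over their backs; the gripper's body (75 mm by 190 mm) begins 47 mm behind the grasp point.
Start: joints at [90.023, 28.699, -24.465, 88.831, 12.651, 65.22, -12.049], TCP at [0.169, -0.628, 0.227] pointing down, gripper open.
Joint ranges: [-164.97, 164.97], [-17.58, 116.51], [-87.97, 89.64], [11.32, 138.91], [-80.73, 260.73], [10.89, 115.49], [-147.41, 147.41]. Speed limits (degrees/s): [147.25, 147.25, 180, 180, 180, 180, 180].

### API

Orientations are given as a 3x3 rotation matrix whose columns are the frame's x, y, z axes.
In Python, from plant import arm, cams gives the robot as it stands.
- The arm moves only by the tool step_arm, never from a script. Its argument "deltas" is a list of rows, each an object with "jaw": the finger opening in cm, from 0 to 9.18; "delta_pos": the shift along the tool's x, y, z in cm, a list of three; "rot": the turn, a rotation vector about the tool's x, y, z in degrees, a list of three. A call has 1 to 10 rows; each row is the pose to reach, as a shift and turn from the pose commanded when the call began, along the tool's axes at that moment; what a row does not reach only later rows make up. A row lasts 1/8 s, in which the tool goes at most 62.5 mm and 10.7 degrees, less where a joint would pass 70% of its speed; a pose out of reach is approached as far as the arm can. A call with a gripper value outside its range is refused whole. The fingers move at their own pace and stop on an object; the grip force is fixed at half the most. Time passes only in rows, so rows that repeat a pose let the fingers close. It gives the time, the measured TCP pose, the force, the opening and the grip force at its end, in the units of the state.
- arm.get_obs(): the state, without advancing time (a new reading comes with each control period).
- cams.capture(name): name is "scene" or "top" or "wrist"; returns (picture, depth): 420x560x3 uint8, red, green, blue; 420x560 float32, m along the optical axis (not along the pixel's ray), 0 where there is no reading.
- cams.camera_params(name): a dict with "K" (3x3 intrinsics, pixels), "T" (4x4, takes a point from camera to world coordinates). Camera axes: x right, y up, looking along -z (the intrinsics and any distortion apply to the point x, -y, -z); pixel columns grow to the right and rows downward; lengths in m; the calibration is good to about 2 mm. A picture is of the moment at which its call begins: read the wrist's pose just before it. camera_params takes no time and is no camera call; for the wrist camera it gives the pose at the moment of the call.
- arm.job_done(): hands the job in; it is judged then, once.
Trained networks look in the newest picture that a camera, given by its name, has taken for a name from the list of things; names that differ only in an ending like _2 or _b are one class to them, and where a whole thing is asked for, a point or a joint stands for the part that bears it (a point fixed in the world has none). Each returns a list of dicts, best first, with "score" (0 to 1); they miss things now and then, are a little off and sometimes report something else, mostly with a low value. They report only what shows in the picture. A call takes as long as a camera call. They do not tell look-alikes from the thing itself.
- cams.regions_of(camera, label): "mask" (420x560 bool, what is visible of it).
- cams.spot_point(camera, label): "position" ([x, y, z] in m, in world coordinates, good to about 4 mm: a listed point, or the origin of a listed thing).
The state is a dict: "t": time; "qpos": joint angles; "joint_velocities": joint speeds; "effort": joint torques, N m; "position": TCP position; "eef_rot": TCP orientation; "contact_force": force on the tool from outside, world axes, zero at the start; "ft_torque": the same for the moment, N m; "opening": opening from 0.0 (shut) to 1.0 (fully open); "grasp_force": force on a finger pad.
Only numpy, scipy, OpenCV 4.12 (cv2) and the standard library are available. Lean on these libraries where they do the work, as an engineer would, in place of code of your own. Each camera call takes 0.05 s, during which the arm holds its last target. There are 200 camera calls.

### The job

Top up the leaning dose canister dispenser: swing its cover fully aside, load the two dose canisters that stand on the counter, base first and lids towards the mouth, so that both slide down the tube end to end on top of the one already inside, then swing the cover fully shut again. Leave the things standing around it where they are.

Things in the scene. Friction and masses are not known exactly. Their poses are not given: they have to be found in the camera images.
- tube: The dispenser's aluminium tube, leaning 32 degrees (0.56 rad) from vertical. Origin: centre of the mouth (upper rim, 63 mm across, about 219 mm above the counter). z points out of the tube along its axis, so canisters go in along -z; y slopes down on the side to which the tube leans; x is level. Round bore, 50 mm across, 218 mm deep; its outermost 8 mm flare to 60 mm as a lead-in.
- tube_floor (a point): Centre of the closed bottom of the bore, on the tube's axis. The tube holds three canisters (210 mm) end to end with 8 mm to spare; a released canister slides down by itself. The top 35 mm of the wall are whole; below is a viewing slot, and the lowest 80 mm are open to one side for taking canisters out.
- dispenser: The dispenser's dark base plate, 130 x 200 x 11 mm, fixed to the counter; origin at the centre of its underside, y level towards the side to which the tube leans. Two thin steel legs run from its +y end, x = +-47 mm, up to the tube just below the mouth.
- cover (a joint): Swivel cover of the mouth: steel disc, 64 mm across, 3 mm thick, 1.5 mm above the rim, on a pivot parallel to the tube's axis. Rad: 0 = shut, centred on the mouth, at its stop; 1.95 = fully aside, other stop. Grows clockwise seen from outside: the knob moves towards the tube's -y, then -x. Stiff pivot (0.05 N m, some 1.2 N at the knob): it stays where it is left.
- cover_pivot (a point): Centre of the cover's pivot, in the plane of the mouth, 42 mm from the tube's axis on the tube's -x side.
- cover_knob (a point): Middle of the black knob on the cover's disc, 42 mm from the pivot and 21.5 mm above the plane of the mouth. The knob is 21 mm across and stands 30 mm high off the disc, its axis parallel to the tube's (top 34 mm above the plane of the mouth).
- canister_a_mid (a point): Centre (half-way up) of a dose canister, 46 mm across and 70 mm long, 0.1 to 0.15 kg: plain aluminium body with a ribbed black screw lid (the top 21 mm, same width). z points from base to lid. It stands upright on the counter.
- canister_b_mid (a point): Centre of the second such canister, same size and same axes, standing elsewhere on the counter.
- canister_in_mid (a point): Centre of the third such canister, already at the bottom of the tube (183 mm down from the mouth), lid up the tube. It stays there.
- tamper: Bystander: steel tamper with wooden handle, 58 mm across, 93 mm high; origin at its underside.
- timer: Bystander: flat white timer, 70 x 70 x 18 mm; origin at its underside.
- pitcher_big: Bystander: steel milk pitcher, 88 x 118 x 113 mm; origin at its underside.
- pitcher_small: Bystander: smaller steel milk pitcher, 71 x 85 x 92 mm; origin at its underside.
- cup_1: Bystander: red espresso cup, 58 mm across, 85 mm with the handle, 51 mm high; origin at its underside.
- cup_2: Bystander: second red espresso cup, same size; origin at its underside.
Mind the look-alikes: they are no part of the job. Leave any blue or pink look-alike of the part that bears canister_b_mid alone.

How it is judged (in metres and radians):
On the way, in this order (a step that is already met when the one before it is completed fails the run):
1. the cover is swung aside from the mouth (value of joint cover above 1.5 rad), for 0.2 s.
2. the first canister has slid down onto the one inside (((z of canister_a_mid in the frame of tube between -0.122 and -0.105 m and x of canister_a_mid in the frame of tube between -0.01 and 0.01 m and y of canister_a_mid in the frame of tube between -0.01 and 0.01 m and angle between canister_a_mid's own z axis and vertical below 0.8 rad) or (z of canister_b_mid in the frame of tube between -0.122 and -0.105 m and x of canister_b_mid in the frame of tube between -0.01 and 0.01 m and y of canister_b_mid in the frame of tube between -0.01 and 0.01 m and angle between canister_b_mid's own z axis and vertical below 0.8 rad))), for 0.2 s.
3. the second canister has slid down onto the first (z of canister_a_mid in the frame of tube between -0.2 and -0.038 m and x of canister_a_mid in the frame of tube between -0.01 and 0.01 m and y of canister_a_mid in the frame of tube between -0.01 and 0.01 m and angle between each of canister_a_mid, canister_b_mid's own z axis and vertical below 0.8 rad and z of canister_b_mid in the frame of tube between -0.2 and -0.038 m and x of canister_b_mid in the frame of tube between -0.01 and 0.01 m and y of canister_b_mid in the frame of tube between -0.01 and 0.01 m), for 0.2 s.
At the end, for the whole second after the job is handed in: Both canisters lie in the tube in either order, lid towards the mouth, centres within 10 mm of its axis and 38 mm or more below the mouth, on top of the third, which is still at the bottom (centre 171 to 195 mm down); the cover is shut to within 0.12 rad; no bystander moved over 3 cm (all of step 3 and z of canister_in_mid in the frame of tube between -0.195 and -0.171 m and x of canister_in_mid in the frame of tube between -0.01 and 0.01 m and y of canister_in_mid in the frame of tube between -0.01 and 0.01 m and angle between canister_in_mid's own z axis and vertical below 0.8 rad and value of joint cover below 0.12 rad); the robot touches nothing.
It fails at once if a bystander (tamper, timer, a pitcher or a cup) is moved more than 3 cm (distance of any of tamper, timer, pitcher_big, pitcher_small, cup_1, cup_2 from where it was at the start of the episode above 0.03 m).
It also fails if it takes over 72 s, if anything falls off the work surface, if the arm or the gripper's body presses on something with over 40 N, if the wrist force passes 120 N, or if a joint passes its speed limit or range.

## Working session

There is one attempt and no reset: what is moved stays moved. The work goes in short steps, Python scripts to look and compute and a tool call to move; the robot and the scene stay as the last step left them, time stands still between calls to the robot, and variables do not carry over. Pictures are saved under pics/ and viewed, at most 10 in all, crops included, and the job is handed in when it is done.

Besides the shell and the picture viewer there is one more tool, called after "Call:" as name([rows], argument=value, ...), one row to a line, values as JSON. step_arm: Moves the arm, as the interface text tells. Its arguments: {"type":"object","properties":{"deltas":{"type":"array"}},"required":["deltas"]}

```bash
mkdir -p pics; ls; python3 - <<'E'
from plant import arm,cams
import cv2,numpy as np
o=arm.get_obs();print(o['t'],o['position'],o['eef_rot'],arm.tcp_to_grasp)
ims=[]
for c in("scene","top"):
    im,d=cams.capture(c);cv2.imwrite(f"pics/{c}0.png",im[:,:,::-1])
    for l in["tube","tube_floor","dispenser","cover_pivot","cover_knob","canister_a_mid","canister_in_mid","tamper","timer","pitcher_big","pitcher_small","cup_1"]:
        for r in cams.spot_point(c,l)[:5]:
            if r['score']>.2: print(c,l,np.round(r['position'],3),round(r['score'],2))
print(arm.get_obs()['t'])
E
```

```text
pics
0.0 [ 0.16862457 -0.62700451  0.22567668] [[ 9.65648352e-01  2.59851965e-01 -4.65091484e-04]
 [ 2.59852378e-01 -9.65646499e-01  1.89235932e-03]
 [ 4.26193262e-05 -1.94820879e-03 -9.99998101e-01]] 0.0188
scene tube [0.517 0.054 0.216] 0.89
scene tube_floor [ 0.549 -0.053  0.036] 0.66
scene dispenser [ 0.527 -0.004  0.001] 0.62
scene dispenser [ 0.547 -0.055  0.032] 0.47
scene cover_pivot [0.672 0.429 0.004] 0.74
scene cover_pivot [0.471 0.043 0.217] 0.62
scene cover_knob [0.509 0.069 0.236] 0.68
scene canister_a_mid [0.469 0.283 0.031] 0.54
scene canister_in_mid [ 0.454 -0.333  0.033] 0.51
scene canister_in_mid [ 0.543 -0.036  0.065] 0.48
scene tamper [ 0.413 -0.159 -0.001] 0.58
scene timer [0.413 0.174 0.001] 0.61
scene pitcher_big [ 0.637 -0.312  0.001] 0.96
scene pitcher_big [ 0.453 -0.338  0.036] 0.68
scene pitcher_small [ 0.699 -0.215  0.003] 0.61
scene cup_1 [ 0.677  0.318 -0.001] 0.82
scene cup_1 [0.671 0.429 0.004] 0.51
scene cup_1 [0.513 0.055 0.22 ] 0.31
top tube [0.512 0.056 0.216] 0.88
top tube_floor [ 0.546 -0.058  0.032] 0.62
top tube_floor [ 0.41  -0.164 -0.004] 0.52
top dispenser [ 0.531 -0.011 -0.   ] 0.69
top dispenser [0.508 0.055 0.218] 0.51
top cover_pivot [0.472 0.04  0.218] 0.82
top cover_knob [0.509 0.065 0.236] 0.72
top canister_a_mid [0.47  0.286 0.038] 0.84
top canister_in_mid [ 0.539 -0.034  0.068] 0.7
top canister_in_mid [0.676 0.313 0.002] 0.22
top tamper [ 0.408 -0.162 -0.004] 0.71
top timer [0.412 0.171 0.002] 0.59
top timer [ 0.7   -0.213  0.002] 0.51
top pitcher_big [ 0.638 -0.31   0.001] 0.94
top pitcher_small [ 0.701 -0.213 -0.   ] 0.79
top pitcher_small [ 0.456 -0.338  0.034] 0.47
top cup_1 [0.665 0.428 0.004] 0.86
top cup_1 [0.679 0.316 0.002] 0.85
1.3
```

View pics/scene0.png

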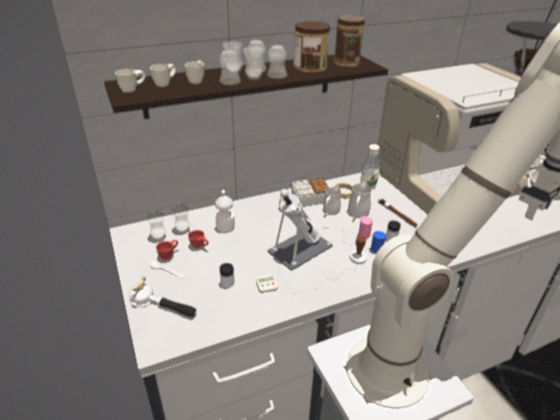

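View pics/top0.png

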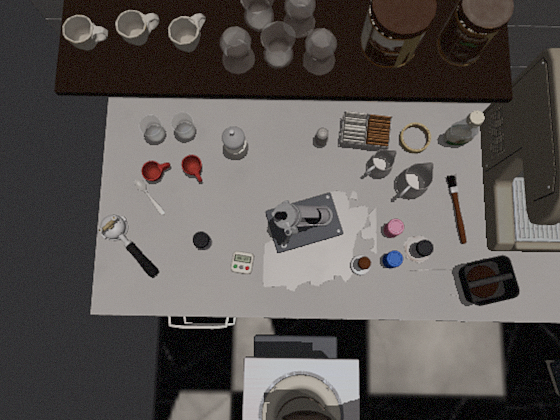

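The top view shows a silver canister with a black lid at (201,241), which is canister a. A second sits at (424,248), next to look-alikes: pink at (396,228), blue at (393,259) and the tamper at (362,264). The silver one with the black lid fits the description. I'll confirm it in a crop and refine the poses.

```bash
cat > h.py <<'E'
from plant import arm,cams
import cv2,numpy as np
from scipy.spatial.transform import Rotation as Ro
def world(c,d):
    p=cams.camera_params(c);K,T=p['K'],p['T'];v,u=np.mgrid[:420,:560]
    P=np.stack([(u-K[0,2])/K[0,0]*d,-(v-K[1,2])/K[1,1]*d,-d],-1)
    return P@T[:3,:3].T+T[:3,3]
E
python3 - <<'E'
from h import *
im,d=cams.capture("top");W=world("top",d)
print(cams.camera_params("top")['T'][:3,3])
def top(u,v,zmin,r=14):
    w=W[v-r:v+r,u-r:u+r].reshape(-1,3);w=w[(w[:,2]>zmin)&(w[:,2]<.4)]
    print((u,v),len(w),np.round(w.mean(0),4),np.round((w.min(0)+w.max(0))/2,4),np.round(w.max(0)-w.min(0),3))
top(201,241,.062);top(424,248,.062);top(396,228,.05);top(393,259,.05);top(362,264,.08)
r=cams.regions_of("top","dispenser")[0];m=r['mask']
m2=(abs(W[:,:,2]-.011)<.004)&(np.abs(W[:,:,0]-.53)<.14)&(np.abs(W[:,:,1])<.15)&(im.max(2)<110)
xy=W[m2][:,:2];print(len(xy),cv2.minAreaRect(xy.astype(np.float32)*1000))
a=im[205:285,340:450];b=im[185:265,165:275];c=im[185:265,250:360]
cv2.imwrite("pics/crop.png",cv2.resize(np.hstack([a,b,c]),None,fx=2.4,fy=2.4,interpolation=2)[:,:,::-1])
E
```

```text
[0.28892893 0.05135762 1.51132856]
(201, 241) 215 [0.4697 0.2827 0.069 ] [0.4695 0.2824 0.0705] [0.044 0.045 0.016]
(424, 248) 224 [ 0.4576 -0.3353  0.0695] [ 0.4579 -0.3353  0.0697] [0.045 0.046 0.015]
(396, 228) 228 [ 0.5139 -0.2548  0.0684] [ 0.5144 -0.2563  0.0644] [0.045 0.045 0.029]
(393, 259) 235 [ 0.4259 -0.2502  0.0692] [ 0.4265 -0.2521  0.0663] [0.045 0.047 0.027]
(362, 264) 130 [ 0.4117 -0.1651  0.0905] [ 0.4122 -0.1654  0.0902] [0.033 0.03  0.02 ]
1290 ((483.8614501953125, -21.52459716796875), (229.70753479003906, 203.489501953125), 17.53114128112793)
```

View pics/crop.png

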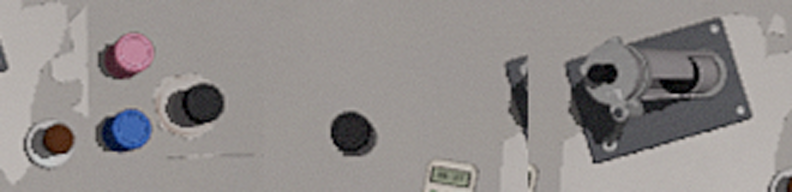

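The crop shows pink, blue and the black-lidded silver canister b in its left part. Canister a is alone at crop (350,132), and the cover is shut with its knob at (603,72). Next I compute the approach to the knob.

```bash
cat >> h.py <<'E'
ps=np.radians(17.2);s,c=np.sin(.5585),np.cos(.5585)
H=np.array([-np.sin(ps),np.cos(ps),0]);Kz=np.array([0,0,1.])
X=np.array([np.cos(ps),np.sin(ps),0]);Y=c*H-s*Kz;Z=s*H+c*Kz
MOUTH=np.array([.5145,.055,.2175]);RT=np.c_[X,Y,Z]
RI=np.c_[X,-Y,-Z]           # insertion tool orientation
RV=np.c_[X,-H,-Kz]          # vertical
def tp(x,y,z): return MOUTH+RT@np.array([x,y,z])/1000
def delta(p,R,p0=None,R0=None):
    o=arm.get_obs();p0=np.array(o['position']) if p0 is None else p0;R0=np.array(o['eef_rot']) if R0 is None else R0
    return np.round(R0.T@(p-p0)*100,2).tolist(),np.round(Ro.from_matrix(R0.T@R).as_rotvec(degrees=True),1).tolist()
E
python3 - <<'E'
from h import *
print(tp(0,0,0),tp(0,0,80));print(delta(tp(0,0,80),RI))
E
```

```text
[0.5145 0.055  0.2175] [0.501964   0.09549729 0.28534407]
([50.95, -61.18, -5.86], [-32.0, 0.6, -2.1])
```

Call:
step_arm([
  {"jaw": 2.8,"delta_pos": [50.9,-61.2,-5.9],"rot": [-32,0.6,2.1]},
  {"jaw": 2.8,"delta_pos": [50.9,-61.2,-5.9],"rot": [-32,0.6,-2.1]},
  {"jaw": 2.8,"delta_pos": [50.9,-61.2,-5.9],"rot": [-32,0.6,-2.1]},
  {"jaw": 2.8,"delta_pos": [50.9,-61.2,-5.9],"rot": [-32,0.6,-2.1]},
  {"jaw": 2.8,"delta_pos": [50.9,-61.2,-5.9],"rot": [-32,0.6,-2.1]},
  {"jaw": 2.8,"delta_pos": [50.9,-61.2,-5.9],"rot": [-32,0.6,-2.1]},
  {"jaw": 2.8,"delta_pos": [50.9,-61.2,-5.9],"rot": [-32,0.6,-2.1]},
  {"jaw": 2.8,"delta_pos": [50.9,-61.2,-5.9],"rot": [-32,0.6,-2.1]},
  {"jaw": 2.8,"delta_pos": [50.9,-61.2,-5.9],"rot": [-32,0.6,-2.1]},
  {"jaw": 2.8,"delta_pos": [50.9,-61.2,-5.9],"rot": [-32,0.6,-2.1]},
])

```text
t: 2.65
position: [0.4206, -0.0719, 0.276]
eef_rot: [[0.954, 0.25, 0.163], [0.298, -0.813, -0.5], [0.007, 0.526, -0.85]]
contact_force: [0.2, 53.1, -24.3]
opening: 0.304
grasp_force: 0.0
```

```bash
python3 - <<'E'
from h import *
o=arm.get_obs();print(o['t'],o['position'],o['contact_force'],o['qpos'],np.round(o['joint_velocities'],1));print(delta(tp(0,0,80),RI))
E
```

```text
2.65 [ 0.42061499 -0.07192132  0.27598863] [  0.19570759  53.08788039 -24.2696678 ] [ 80.44123675 -17.51183963 -87.99399194 124.03259602  17.47987705
  52.21967007 -91.32204207] [  30.8  -44.5   -7.5  -32.6 -102.7    2.3   -0.3]
([12.77, -11.08, -7.85], [-0.3, -0.4, -0.1])
```

Call:
step_arm([
  {"jaw": 2.8,"delta_pos": [5,0,-4],"rot": [0,0,0]},
  {"jaw": 2.8,"delta_pos": [9,0,-6],"rot": [0,0,0]},
])

```text
t: 2.9
position: [0.465, -0.0282, 0.3468]
eef_rot: [[0.948, 0.253, 0.193], [0.316, -0.816, -0.484], [0.035, 0.52, -0.853]]
contact_force: [0.3, 0.3, 0.1]
opening: 0.303
grasp_force: 0.0
```

```bash
python3 - <<'E'
from h import *
o=arm.get_obs();print(o['t'],o['position'],o['contact_force'],np.round(o['qpos'],1),np.round(o['joint_velocities'],1));print(delta(tp(0,0,80),RI))
E
```

```text
2.9 [ 0.46497489 -0.02819238  0.34683017] [0.26235867 0.2816176  0.13814281] [ 79.  -17.6 -87.9 113.6  15.   61.1 -88.7] [ -1.6   0.1   0.  -29.2  -7.5  21.8   9.8]
([7.2, -12.35, -0.03], [-0.7, -2.4, 0.0])
```

```bash
python3 - <<'E'
from h import *
o=arm.get_obs();p=np.array(o['position']);R=np.array(o['eef_rot'])
for a in(10,20,30,40):
    r=Ro.from_euler('z',a,degrees=True).as_matrix();print(delta(r@p,r@R))
E
```

```text
([2.36, -6.68, -3.97], [0.3, 5.2, -8.5])
([3.34, -13.58, -8.14], [0.7, 10.4, -17.1])
([2.9, -20.49, -12.37], [1.0, 15.6, -25.6])
([1.06, -27.21, -16.55], [1.4, 20.8, -34.1])
```

Call:
step_arm([
  {"jaw": 2.8,"delta_pos": [1.3,-3.3,-2],"rot": [0.1,2.6,-4.2]},
  {"jaw": 2.8,"delta_pos": [2.4,-6.7,-4],"rot": [0.3,5.2,-8.5]},
  {"jaw": 2.8,"delta_pos": [2.9,-10,-6],"rot": [0.5,7.8,-12.8]},
  {"jaw": 2.8,"delta_pos": [3.3,-13.6,-8.1],"rot": [0.7,10.4,-17.1]},
  {"jaw": 2.8,"delta_pos": [2.9,-20.5,-12.4],"rot": [1,15.6,-25.6]},
  {"jaw": 2.8,"delta_pos": [1.1,-27.2,-16.6],"rot": [1.4,20.8,-34.1]},
  {"jaw": 2.8,"delta_pos": [1.1,-27.2,-16.6],"rot": [1.4,20.8,-34.1]},
])

```text
t: 3.78
position: [0.3684, 0.2821, 0.3453]
eef_rot: [[0.512, 0.725, 0.46], [0.858, -0.453, -0.241], [0.033, 0.518, -0.855]]
contact_force: [3.1, -2.0, 3.4]
opening: 0.307
grasp_force: 0.0
```

```bash
cat >s.py <<'E'
from h import *
import sys
o=arm.get_obs();print(round(o['t'],2),np.round(o['position'],4),np.round(o['contact_force'],1),np.round(o['qpos'],1))
E
python3 - <<'E'
from s import *
print(delta(tp(0,0,80),RI))
E
```

```text
3.77 [0.3684 0.2821 0.3453] [ 3.1 -2.   3.4] [ 38.  -17.6 -87.9 113.8  14.9  61.1 -88.8]
([-9.36, 15.04, 15.77], [-1.4, -23.6, 34.8])
```

Call:
step_arm([
  {"jaw": 2.8,"delta_pos": [-2,3,1],"rot": [-0.3,-4.7,7]},
  {"jaw": 2.8,"delta_pos": [-4,6,4],"rot": [-0.5,-9,14]},
  {"jaw": 2.8,"delta_pos": [-6,9,8],"rot": [-0.8,-14,21]},
  {"jaw": 2.8,"delta_pos": [-8,12,11],"rot": [-1.1,-19,28]},
  {"jaw": 2.8,"delta_pos": [-9.4,15,13.5],"rot": [-1.4,-23.6,34.8]},
  {"jaw": 2.8,"delta_pos": [-9.4,15,13.5],"rot": [-1.4,-23.6,34.8]},
])

```text
t: 4.53
position: [0.4271, 0.0509, 0.3442]
eef_rot: [[0.952, 0.239, 0.191], [0.302, -0.829, -0.471], [0.045, 0.506, -0.861]]
contact_force: [0.2, 0.5, -0.4]
opening: 0.307
grasp_force: 0.0
```

```bash
python3 - <<'E'
from s import *
print(delta(tp(0,0,80),RI))
im,d=cams.capture("wrist");cv2.imwrite("pics/w1.png",im[:,:,::-1])
for l in["tube","cover_pivot","cover_knob"]:
    for r in cams.spot_point("wrist",l)[:2]: print(l,np.round(r['position'],4),np.round(RT.T@(r['position']-MOUTH)*1000,1),round(r['score'],2))
E
```

```text
4.53 [0.4271 0.0509 0.3442] [ 0.2  0.5 -0.4] [ 67.5 -17.5 -87.8 113.6  14.2  66.8 -99.1]
([8.2, -4.89, 4.39], [-1.5, -2.4, -1.0])
tube [0.5105 0.06   0.2392] [-2.3 -6.4 21.6] 0.29
cover_pivot [0.4763 0.0416 0.2176] [-40.5  -1.3  -0.7] 0.6
cover_knob [0.5119 0.0635 0.2352] [ 0.  -1.8 19.7] 0.89
```

View pics/w1.png

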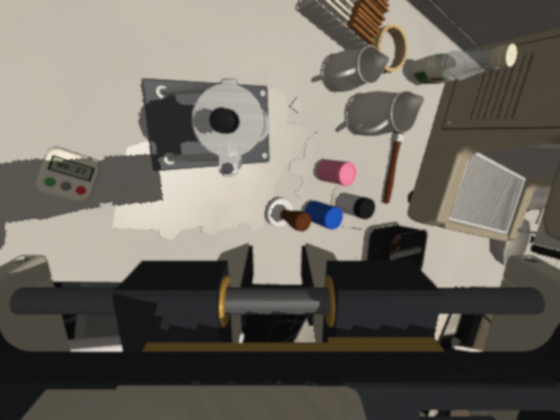

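The wrist view shows the shut cover with its knob at (225,120) and the pivot at (230,165). The fingers close along the image's horizontal, as planned. I'll continue the approach.

Call:
step_arm([
  {"jaw": 2.8,"delta_pos": [4,-2.5,1],"rot": [-1,-1,-1]},
  {"jaw": 2.8,"delta_pos": [8.2,-4.9,2],"rot": [-1.5,-2.4,-1]},
  {"jaw": 2.8,"delta_pos": [8.2,-4.9,2],"rot": [-1.5,-2.4,-1]},
])

```text
t: 5.1
position: [0.4265, 0.0643, 0.3471]
eef_rot: [[0.944, 0.262, 0.203], [0.328, -0.822, -0.466], [0.045, 0.506, -0.861]]
contact_force: [-0.9, -0.2, -0.3]
opening: 0.303
grasp_force: 0.0
```

```bash
python3 - <<'E'
from s import *
print(delta(tp(0,0,80),RI))
E
```

```text
5.1 [0.4265 0.0643 0.3471] [-0.9 -0.2 -0.3] [ 66.  -17.5 -87.9 113.2  14.1  67.2 -98.9]
([7.86, -3.72, 5.4], [-1.6, -3.2, 0.3])
```

```bash
python3 - <<'E'
from s import *
y=np.radians(40);x=np.array([np.cos(y),np.sin(y),0]);R=np.c_[x,[np.sin(y),-np.cos(y),0],[0,0,-1]]
print(delta(np.array([.33,-.40,.33]),R))
E
```

```text
5.1 [0.4265 0.0643 0.3471] [-0.9 -0.2 -0.3] [ 66.  -17.5 -87.9 113.2  14.1  67.2 -98.9]
([-24.41, 34.77, 21.14], [30.6, 3.0, -21.0])
```

Call:
step_arm([
  {"jaw": 2.8,"delta_pos": [-4,5.5,0],"rot": [8,0.5,-5]},
  {"jaw": 2.8,"delta_pos": [-8,11,4],"rot": [14,1,-10]},
  {"jaw": 2.8,"delta_pos": [-12,17,8],"rot": [20,2,-15]},
  {"jaw": 2.8,"delta_pos": [-16,22,12],"rot": [25,2,-18]},
  {"jaw": 2.8,"delta_pos": [-20,28,16],"rot": [30,3,-21]},
  {"jaw": 2.8,"delta_pos": [-24.4,34.8,21.1],"rot": [30.6,3,-21]},
  {"jaw": 2.8,"delta_pos": [-24.4,34.8,21.1],"rot": [30.6,3,-21]},
  {"jaw": 2.8,"delta_pos": [-24.4,34.8,21.1],"rot": [30.6,3,-21]},
])

```text
t: 6.1
position: [0.3413, -0.3361, 0.3365]
eef_rot: [[0.767, 0.641, -0.001], [0.641, -0.767, 0.001], [-0.001, -0.001, -1.0]]
contact_force: [2.6, 0.1, -0.3]
opening: 0.302
grasp_force: 0.0
```

```bash
python3 - <<'E'
from s import *
E
```

```text
6.1 [ 0.3413 -0.3361  0.3365] [ 2.6  0.1 -0.3] [ 54.6   4.2 -14.  104.6   1.1  71.5  -9.8]
```

The arm is free of its joint limits. I'll now swing by an arc to the flipped orientation (tool x = −X), which leaves joint 7 room for the cover swing.

```bash
cat >>h.py <<'E'
RF=np.c_[-X,Y,-Z]; RVF=np.c_[-X,H,-Kz]
def rz(a): return Ro.from_euler('z',a,degrees=True).as_matrix()
E
python3 - <<'E'
from s import *
p=np.array(o['position']);R=np.array(o['eef_rot'])
for k in range(1,6):
    q=rz(10.5*k)@p*(1+.008*k); print(delta(q,rz(20*k)@R))
E
```

```text
6.1 [ 0.3413 -0.3361  0.3365] [ 2.6  0.1 -0.3] [ 54.6   4.2 -14.  104.6   1.1  71.5  -9.8]
([8.72, -1.28, -0.27], [-0.0, -0.0, -20.0])
([17.12, -4.14, -0.54], [-0.0, -0.1, -40.0])
([24.92, -8.53, -0.81], [-0.0, -0.1, -60.0])
([31.84, -14.32, -1.08], [-0.1, -0.1, -80.0])
([37.63, -21.32, -1.34], [-0.1, -0.1, -100.0])
```

Call:
step_arm([
  {"jaw": 2.8,"delta_pos": [4.3,-0.5,0],"rot": [0,0,-10]},
  {"jaw": 2.8,"delta_pos": [8.7,-1.3,0],"rot": [0,0,-20]},
  {"jaw": 2.8,"delta_pos": [13,-2.5,-0.4],"rot": [0,0,-30]},
  {"jaw": 2.8,"delta_pos": [17.1,-4.1,-0.5],"rot": [0,0,-40]},
  {"jaw": 2.8,"delta_pos": [21,-6.2,-0.7],"rot": [0,0,-50]},
  {"jaw": 2.8,"delta_pos": [24.9,-8.5,-0.8],"rot": [0,0,-60]},
  {"jaw": 2.8,"delta_pos": [28.4,-11.3,-1],"rot": [0,0,-70]},
  {"jaw": 2.8,"delta_pos": [31.8,-14.3,-1.1],"rot": [0,0,-80]},
  {"jaw": 2.8,"delta_pos": [34.8,-17.7,-1.2],"rot": [0,0,-90]},
  {"jaw": 2.8,"delta_pos": [37.6,-21.3,-1.3],"rot": [0,0,-100]},
])

```text
t: 7.35
position: [0.4939, 0.0717, 0.3498]
eef_rot: [[-0.768, 0.64, -0.001], [0.64, 0.768, 0.001], [0.001, -0.0, -1.0]]
contact_force: [0.4, -0.6, 0.4]
opening: 0.307
grasp_force: 0.0
```

```bash
python3 - <<'E'
from s import *
print(delta(tp(0,-1,80),RF))
E
```

```text
7.35 [0.4939 0.0717 0.3498] [ 0.4 -0.6  0.4] [ 27.4   8.4 -42.8 100.2   5.9  73.8  33.5]
([0.82, 2.3, 6.4], [29.3, -16.0, -55.5])
```

Call:
step_arm([
  {"jaw": 2.8,"delta_pos": [0,0.5,1],"rot": [4,-2.3,-8]},
  {"jaw": 2.8,"delta_pos": [0,1,2],"rot": [8.5,-4.6,-16]},
  {"jaw": 2.8,"delta_pos": [0.5,1.2,3],"rot": [12.5,-7,-24]},
  {"jaw": 2.8,"delta_pos": [0.5,1.5,4],"rot": [17,-9.2,-32]},
  {"jaw": 2.8,"delta_pos": [0.8,2,5],"rot": [21,-11.5,-40]},
  {"jaw": 2.8,"delta_pos": [0.8,2.3,6],"rot": [25,-14,-48]},
  {"jaw": 2.8,"delta_pos": [0.8,2.3,6.4],"rot": [29.3,-16,-55.5]},
  {"jaw": 2.8,"delta_pos": [0.8,2.3,6.4],"rot": [29.3,-16,-55.5]},
])

```text
t: 8.35
position: [0.5014, 0.0945, 0.2848]
eef_rot: [[-0.956, -0.25, 0.154], [-0.294, 0.811, -0.507], [0.002, -0.529, -0.848]]
contact_force: [0.2, 0.1, 0.5]
opening: 0.305
grasp_force: 0.0
```

```bash
python3 - <<'E'
from s import *
print(delta(tp(0,-1,80),RF));print(delta(tp(0,-1,10),RF))
im,d=cams.capture("wrist")
for l in["cover_pivot","cover_knob"]:
    for r in cams.spot_point("wrist",l)[:2]: print(l,np.round(RT.T@(r['position']-MOUTH)*1000,1),round(r['score'],2))
E
```

```text
8.35 [0.5014 0.0945 0.2848] [0.2 0.1 0.5] [  5.8  20.5 -49.6 105.9  44.1  81.6  48. ]
([-0.08, -0.06, -0.09], [0.0, -0.2, -0.0])
([-0.1, -0.06, 6.91], [0.0, -0.2, -0.0])
cover_pivot [-41.9   0.5  -3.4] 0.84
cover_knob [-1.1 -4.9 21. ] 0.79
```

Call:
step_arm([
  {"jaw": 3.4,"delta_pos": [0,-0.2,2],"rot": [0,0,0]},
  {"jaw": 3.4,"delta_pos": [0,-0.2,3.6],"rot": [0,0,0]},
  {"jaw": 3.4,"delta_pos": [0,-0.2,5.2],"rot": [0,0,0]},
  {"jaw": 3.4,"delta_pos": [0,-0.2,6.9],"rot": [0,0,0]},
  {"jaw": 2.5,"delta_pos": [0,-0.2,6.9],"rot": [0,0,0]},
  {"jaw": 2.5,"delta_pos": [0,-0.2,6.9],"rot": [0,0,0]},
])

```text
t: 9.25
position: [0.5138, 0.0569, 0.2287]
eef_rot: [[-0.957, -0.247, 0.155], [-0.291, 0.811, -0.507], [-0.001, -0.53, -0.848]]
contact_force: [0.1, 0.6, 0.5]
opening: 0.276
grasp_force: 0.0
```

```bash
python3 - <<'E'
from s import *
print(o['opening'],o['ft_torque'])
R=np.array(o['eef_rot']);p=np.array(o['position']);print(np.round(RT.T@(p-MOUTH)*1000,1))
l=RT.T@(p-MOUTH)*1000
for th in np.radians(np.arange(12,121,12)):
    q=tp(-42+42*np.cos(th)+l[0],-42*np.sin(th)+l[1],l[2]);print(np.round(np.degrees(th)),delta(q,R@rz(min(np.degrees(th)*.85,95))))
E
```

```text
9.25 [0.5138 0.0569 0.2287] [0.1 0.6 0.5] [  7.7  23.6 -47.1 110.2  48.5  75.3  45.8]
0.27568333980094295 [ 0.71880829  0.0578996  -0.01484055]
[-0.1 -4.2 10.6]
12.0 ([0.09, -0.87, 0.0], [-0.0, -0.0, 10.2])
24.0 ([0.36, -1.71, 0.0], [-0.0, -0.0, 20.4])
36.0 ([0.79, -2.47, 0.0], [-0.0, -0.0, 30.6])
48.0 ([1.38, -3.13, 0.0], [-0.0, -0.0, 40.8])
60.0 ([2.09, -3.65, 0.0], [-0.0, -0.0, 51.0])
72.0 ([2.89, -4.01, 0.01], [-0.0, 0.0, 61.2])
84.0 ([3.74, -4.19, 0.01], [-0.0, 0.0, 71.4])
96.0 ([4.62, -4.2, 0.01], [-0.0, 0.0, 81.6])
108.0 ([5.48, -4.02, 0.01], [0.0, -0.0, 91.8])
120.0 ([6.29, -3.66, 0.01], [0.0, -0.0, 95.0])
```

Call:
step_arm([
  {"jaw": 2.5,"delta_pos": [0.1,-0.9,0],"rot": [0,0,9]},
  {"jaw": 2.5,"delta_pos": [0.4,-1.7,0],"rot": [0,0,18]},
  {"jaw": 2.5,"delta_pos": [0.8,-2.5,0],"rot": [0,0,27]},
  {"jaw": 2.5,"delta_pos": [1.4,-3.1,0],"rot": [0,0,36]},
  {"jaw": 2.5,"delta_pos": [2.1,-3.7,0],"rot": [0,0,46]},
  {"jaw": 2.5,"delta_pos": [2.9,-4,0],"rot": [0,0,56]},
  {"jaw": 2.5,"delta_pos": [3.7,-4.2,0],"rot": [0,0,66]},
  {"jaw": 2.5,"delta_pos": [4.6,-4.2,0],"rot": [0,0,76]},
  {"jaw": 2.5,"delta_pos": [5.5,-4,0],"rot": [0,0,86]},
  {"jaw": 2.5,"delta_pos": [5.9,-3.9,0],"rot": [0,0,90]},
])

```text
t: 10.5
position: [0.4675, 0.0086, 0.2504]
eef_rot: [[-0.243, 0.957, 0.158], [0.812, 0.29, -0.507], [-0.531, 0.005, -0.848]]
contact_force: [0.7, 0.2, 0.0]
opening: 0.273
grasp_force: 0.6
```

```bash
python3 - <<'E'
from s import *
p=np.array(o['position']);print(np.round(RT.T@(p-MOUTH)*1000,1),o['contact_force'],o['opening'])
im,d=cams.capture("top");cv2.imwrite("pics/t2.png",cv2.resize(im[130:290,180:400],None,fx=3,fy=3)[:,:,::-1])
E
```

```text
10.5 [0.4675 0.0086 0.2504] [0.7 0.2 0. ] [  4.7  11.8 -36.8 117.6  41.3  68.6 -36.3]
[-58.7 -43.3  11.8] [0.68950994 0.16996446 0.00156177] 0.27322872252638547
```

View pics/t2.png

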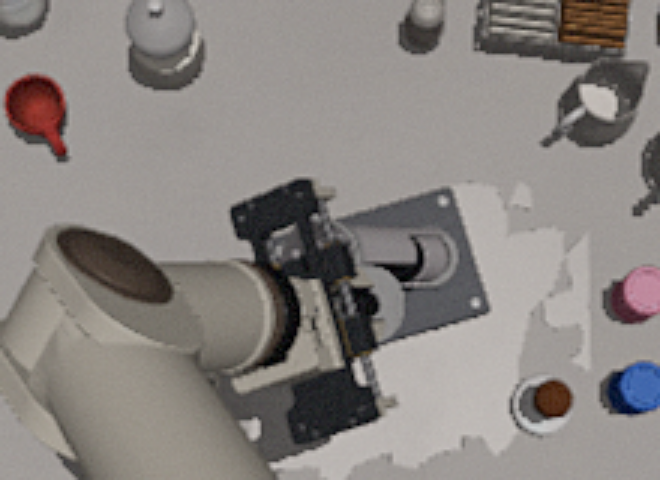

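Call:
step_arm([
  {"jaw": 2.5,"delta_pos": [0.1,-0.4,0],"rot": [0,0,0]},
  {"jaw": 3.6,"delta_pos": [0,0,0],"rot": [0,0,0]},
  {"jaw": 3.6,"delta_pos": [0,0,-2],"rot": [0,0,0]},
  {"jaw": 3.6,"delta_pos": [0,0,-6],"rot": [0,0,0]},
  {"jaw": 3.6,"delta_pos": [0,0,-9],"rot": [0,0,0]},
])

```text
t: 11.18
position: [0.4525, 0.0552, 0.3276]
eef_rot: [[-0.248, 0.956, 0.155], [0.811, 0.293, -0.506], [-0.529, 0.001, -0.848]]
contact_force: [0.6, 0.1, 0.3]
opening: 0.391
grasp_force: 0.0
```

```bash
python3 - <<'E'
from s import *
print(delta(np.array([.4697,.2827,.13]),RVF))
im,d=cams.capture("wrist");p=None
for l in["cover_pivot","cover_knob"]:
    for r in cams.spot_point("wrist",l)[:2]: print(l,np.round(RT.T@(r['position']-MOUTH)*1000,1),round(r['score'],2))
E
```

```text
11.18 [0.4525 0.0552 0.3276] [0.6 0.1 0.3] [  2.5   7.2 -39.7 111.2  35.2  78.4 -32.4]
([28.49, 8.28, 5.52], [-25.1, 25.0, -87.6])
cover_pivot [-41.4  -0.8  -1.1] 0.73
cover_knob [-57.1 -42.7  24. ] 0.87
cover_knob [-46.1  -0.8  -1.1] 0.23
```

Call:
step_arm([
  {"jaw": 6.5,"delta_pos": [3,1,0],"rot": [-2.5,2.5,-9]},
  {"jaw": 6.5,"delta_pos": [6,2,0],"rot": [-5,5,-18]},
  {"jaw": 6.5,"delta_pos": [9,3,0],"rot": [-7.5,7.5,-27]},
  {"jaw": 6.5,"delta_pos": [13,4,1],"rot": [-10,10,-36]},
  {"jaw": 6.5,"delta_pos": [17,5,2],"rot": [-13,13,-45]},
  {"jaw": 6.5,"delta_pos": [21,6,3],"rot": [-15.5,15.5,-54]},
  {"jaw": 6.5,"delta_pos": [25,7,4],"rot": [-18,18,-63]},
  {"jaw": 6.5,"delta_pos": [27,8,5],"rot": [-20.5,20.5,-72]},
  {"jaw": 6.5,"delta_pos": [28.5,8.3,5.5],"rot": [-23,23,-80]},
  {"jaw": 6.5,"delta_pos": [28.5,8.3,5.5],"rot": [-25.1,25,-87.6]},
])

```text
t: 12.58
position: [0.469, 0.2802, 0.1259]
eef_rot: [[-0.954, -0.299, -0.005], [-0.299, 0.954, -0.001], [0.005, 0.001, -1.0]]
contact_force: [0.5, -0.3, 0.1]
opening: 0.71
grasp_force: 0.0
```

```bash
python3 - <<'E'
from s import *
print(delta(np.array([.4697,.2827,.043]),RVF))
im,d=cams.capture("wrist")
for r in cams.spot_point("wrist","canister_a_mid")[:4]: print(np.round(r['position'],4),round(r['score'],2))
E
```

```text
12.57 [0.469  0.2802 0.1259] [ 0.5 -0.3  0.1] [  8.8  35.4 -55.8 107.9  35.   56.1  44.5]
([-0.18, 0.21, 8.28], [0.0, -0.3, 0.2])
```

Call:
step_arm([
  {"jaw": 6.5,"delta_pos": [-0.2,0.2,4],"rot": [0,-0.3,0]},
  {"jaw": 6.5,"delta_pos": [-0.2,0.2,7],"rot": [0,-0.3,0]},
  {"jaw": 6.5,"delta_pos": [-0.2,0.2,8.3],"rot": [0,-0.3,0]},
  {"jaw": 6.5,"delta_pos": [-0.2,0.2,8.3],"rot": [0,-0.3,0]},
  {"jaw": 3,"delta_pos": [-0.2,0.2,8.3],"rot": [0,-0.3,0]},
  {"jaw": 3,"delta_pos": [-0.2,0.2,8.3],"rot": [0,-0.3,0]},
  {"jaw": 3,"delta_pos": [-0.2,0.2,8.3],"rot": [0,-0.3,0]},
  {"jaw": 3,"delta_pos": [-0.2,0.2,6],"rot": [0,-0.3,0]},
  {"jaw": 3,"delta_pos": [-0.2,0.2,0],"rot": [0,-0.3,0]},
])

```text
t: 13.8
position: [0.4702, 0.2816, 0.1275]
eef_rot: [[-0.956, -0.294, 0.001], [-0.294, 0.956, -0.002], [-0.0, -0.002, -1.0]]
contact_force: [0.7, -0.7, -0.0]
opening: 0.498
grasp_force: 29.9
```

```bash
python3 - <<'E'
from s import *
print(o['opening']*9.18,o['grasp_force'])
print(delta(tp(0,-1,80),RF))
E
```

```text
13.8 [0.4702 0.2816 0.1275] [ 0.7 -0.7 -0. ] [  8.5  35.1 -55.7 107.8  35.1  56.1  44. ]
4.576142662844757 29.88300919532776
([2.42, -18.84, -15.8], [31.9, -0.0, -0.1])
```

Call:
step_arm([
  {"jaw": 3,"delta_pos": [0,0,-6],"rot": [0,0,0]},
  {"jaw": 3,"delta_pos": [0.5,0,-12],"rot": [6,0,0]},
  {"jaw": 3,"delta_pos": [1,-4,-17],"rot": [14,0,0]},
  {"jaw": 3,"delta_pos": [1.5,-9,-17],"rot": [22,0,0]},
  {"jaw": 3,"delta_pos": [2,-14,-17],"rot": [30,0,0]},
  {"jaw": 3,"delta_pos": [2.4,-18.8,-16.5],"rot": [32,0,0]},
  {"jaw": 3,"delta_pos": [2.4,-18.8,-15.8],"rot": [32,0,0]},
  {"jaw": 3,"delta_pos": [2.4,-18.8,-15.8],"rot": [32,0,0]},
])

```text
t: 14.8
position: [0.5026, 0.0967, 0.2863]
eef_rot: [[-0.956, -0.246, 0.16], [-0.293, 0.812, -0.505], [-0.006, -0.53, -0.848]]
contact_force: [-0.5, 0.9, -1.2]
opening: 0.495
grasp_force: 29.9
```

```bash
python3 - <<'E'
from s import *
print(o['opening']*9.18,o['grasp_force'])
print(delta(tp(0,-1,80),RF))
im,d=cams.capture("wrist");cv2.imwrite("pics/w2.png",im[:,:,::-1])
for l in["tube","cover_pivot","cover_knob","canister_a_mid"]:
    for r in cams.spot_point("wrist",l)[:2]: print(l,np.round(RT.T@(r['position']-MOUTH)*1000,1),round(r['score'],2))
im,d=cams.capture("scene");cv2.imwrite("pics/s2.png",cv2.resize(im[120:300,180:380],None,fx=3,fy=3)[:,:,::-1])
for l in["tube"]:
    for r in cams.spot_point("scene",l)[:2]: print(l,np.round(RT.T@(r['position']-MOUTH)*1000,1),round(r['score'],2))
E
```

```text
14.8 [0.5026 0.0967 0.2863] [-0.5  0.9 -1.2] [  7.8  21.4 -52.7 105.8  45.3  82.6  46.7]
4.543302059664733 29.88519251346588
([0.1, -0.13, 0.13], [-0.0, 0.2, -0.3])
cover_pivot [-43.6   1.6   1.2] 0.96
cover_pivot [-171.  -206.  -343.9] 0.54
cover_knob [-59.3 -45.   20.9] 0.93
cover_knob [-42.8  -0.9  -1.2] 0.53
canister_a_mid [-159.8  -38.6 -280.2] 0.32
tube [ 1.6 -0.4 -2.7] 0.74
tube [  -0.    -1.5 -178.3] 0.36
```

View pics/w2.png

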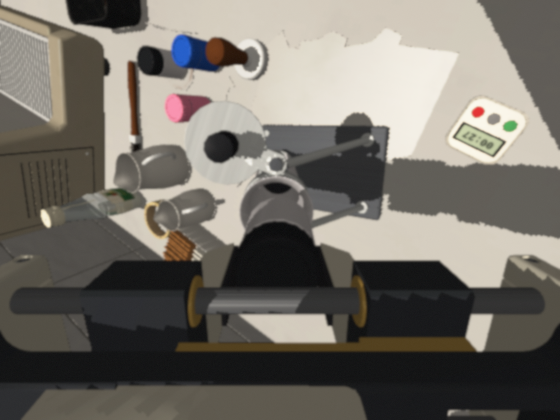

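The wrist view shows the held canister at about (278,255) lined up with the open mouth at (276,200). The cover is aside at (228,143). I'll insert it.

Call:
step_arm([
  {"jaw": 3,"delta_pos": [0.1,-0.1,2],"rot": [0,0,0]},
  {"jaw": 3,"delta_pos": [0.1,-0.1,3.5],"rot": [0,0,0]},
  {"jaw": 3,"delta_pos": [0.1,-0.1,4.2],"rot": [0,0,0]},
  {"jaw": 3,"delta_pos": [0.1,-0.1,4.8],"rot": [0,0,0]},
  {"jaw": 3,"delta_pos": [0.1,-0.1,5.3],"rot": [0,0,0]},
])

```text
t: 15.78
position: [0.5109, 0.0682, 0.241]
eef_rot: [[-0.956, -0.246, 0.16], [-0.294, 0.811, -0.506], [-0.005, -0.531, -0.848]]
contact_force: [0.7, -0.4, -1.2]
opening: 0.497
grasp_force: 29.9
```

```bash
python3 - <<'E'
from s import *
print(o['opening']*9.18,o['grasp_force'])
print(delta(tp(0,-1,8),RF), RT.T@np.array(o['contact_force']),RT.T@(o['position']-MOUTH))
E
```

```text
15.78 [0.5109 0.0682 0.241 ] [ 0.7 -0.4 -1.2] [  9.2  23.8 -50.7 109.4  48.7  77.6  44.9]
4.564197846130141 29.88521844148636
([0.05, -0.01, 1.92], [-0.1, 0.2, -0.3]) [ 0.55048883  0.14222098 -1.30455392] [ 0.00046025 -0.00087728  0.02718646]
```

Call:
step_arm([
  {"jaw": 3,"delta_pos": [0,0,0.7],"rot": [0,0,0]},
  {"jaw": 3,"delta_pos": [0,0,1.3],"rot": [0,0,0]},
  {"jaw": 3,"delta_pos": [0,0,1.9],"rot": [0,0,0]},
  {"jaw": 3,"delta_pos": [0,0,1.9],"rot": [0,0,0]},
])

```text
t: 16.27
position: [0.5139, 0.0584, 0.225]
eef_rot: [[-0.956, -0.246, 0.16], [-0.293, 0.811, -0.506], [-0.005, -0.531, -0.847]]
contact_force: [0.4, -0.8, -1.9]
opening: 0.494
grasp_force: 29.9
```

```bash
python3 - <<'E'
from s import *
print(o['opening']*9.18,o['grasp_force'])
print(RT.T@np.array(o['contact_force']),RT.T@(o['position']-MOUTH))
E
```

```text
16.27 [0.5139 0.0584 0.225 ] [ 0.4 -0.8 -1.9] [  9.6  24.8 -50.  110.5  50.1  76.   44.2]
4.534040421243498 29.885776340961456
[ 0.12056492  0.25164613 -2.07038274] [ 0.00040385 -0.00104471  0.00815405]
```

Call:
step_arm([
  {"jaw": 6.5,"delta_pos": [0,0,0],"rot": [0,0,0]},
  {"jaw": 6.5,"delta_pos": [0,0,0],"rot": [0,0,0]},
  {"jaw": 6.5,"delta_pos": [0,0,0],"rot": [0,0,0]},
  {"jaw": 6.5,"delta_pos": [0,0,-4],"rot": [0,0,0]},
  {"jaw": 6.5,"delta_pos": [0,0,-10],"rot": [0,0,0]},
])

```text
t: 16.9
position: [0.4973, 0.1084, 0.3101]
eef_rot: [[-0.956, -0.246, 0.157], [-0.292, 0.811, -0.508], [-0.002, -0.531, -0.847]]
contact_force: [1.3, 0.5, -0.2]
opening: 0.705
grasp_force: 0.0
```

```bash
python3 - <<'E'
from s import *
im,d=cams.capture("wrist");cv2.imwrite("pics/w3.png",im[:,:,::-1])
W=world("wrist",d).reshape(-1,3);L=(W-MOUTH)@RT*1000
q=L[(np.hypot(L[:,0],L[:,1])<20)&(L[:,2]<-3)&(d.ravel()>0)];print(len(q),np.percentile(q[:,2],[5,25,50,75,95]) if len(q) else 0)
for n in("wrist","scene","top"):
    cams.capture(n)
    for l in("canister_a_mid","canister_in_mid"):
        for r in cams.spot_point(n,l)[:3]: print(n,l,np.round(r['position'],3),np.round(RT.T@(r['position']-MOUTH)*1000,1),round(r['score'],2))
E
```

```text
16.9 [0.4973 0.1084 0.3101] [ 1.3  0.5 -0.2] [  7.1  20.2 -53.4 103.8  43.7  85.3  47.7]
524 [-69.57030652 -68.8095143  -68.32157571 -67.76813831 -66.96503805]
wrist canister_a_mid [0.532 0.001 0.121] [   1.     2.7 -112.3] 0.86
wrist canister_in_mid [ 0.7   -0.213 -0.004] [  97.9 -145.6 -352.8] 0.74
scene canister_a_mid [0.529 0.001 0.12 ] [  -2.5    4.2 -112.8] 0.39
scene canister_in_mid [ 0.542 -0.034  0.067] [  -0.3    0.2 -176.8] 0.56
top canister_a_mid [ 0.53  -0.001  0.122] [  -1.6    1.5 -111.8] 0.48
top canister_in_mid [ 0.538 -0.033  0.067] [  -3.2    2.3 -175.6] 0.73
top canister_in_mid [0.512 0.056 0.216] [-1.9  1.9 -0.8] 0.7
top canister_in_mid [ 0.411  0.172 -0.001] [ -64.2  236.2 -110. ] 0.46
```

View pics/w3.png

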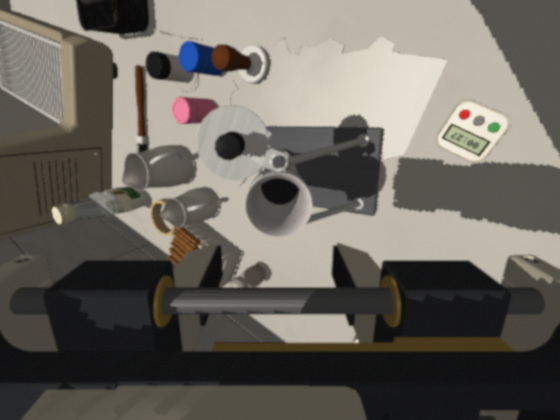

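The wrist view shows an empty mouth at (279,203) with the lid dark inside the tube. I'll recheck its depth against the rim.

```bash
python3 - <<'E'
from s import *
for n in("wrist","top","scene"):
    im,d=cams.capture(n)
    W=world(n,d).reshape(-1,3);L=(W-MOUTH)@RT*1000;r=np.hypot(L[:,0],L[:,1]);ok=d.ravel()>0
    q=L[(r<18)&(L[:,2]<-30)&ok];print(n,len(q),np.percentile(q[:,2],[5,50,95]) if len(q) else 0)
    q=L[(r<32)&(r>29)&(abs(L[:,2])<8)&ok];print(len(q),np.percentile(q[:,2],[5,50,95]) if len(q) else 0)
    q=L[(np.hypot(L[:,0]+57,L[:,1]+40)<25)&(np.hypot(L[:,0]+57,L[:,1]+40)>14)&(abs(L[:,2])<15)&ok];print(len(q),np.percentile(q[:,2],[5,50,95]) if len(q) else 0)
o=arm.get_obs();b=np.array([.4576,-.3353,.16]);print(delta(b,RVF))
E
```

```text
17.4 [0.4978 0.1084 0.3092] [ 0.2 -0.6  0.5] [  7.1  20.2 -53.4 103.9  43.8  85.1  47.7]
wrist 586 [-79.36134176 -78.07211364 -76.62945672]
491 [-1.95451511  0.48960418  1.76024554]
1784 [4.23979048 5.3752527  6.45451416]
top 17 [-254.80567336  -79.99860545  -74.6548234 ]
40 [-3.75929341  0.35009021  4.60143303]
173 [1.57704323 5.19299928 9.1571118 ]
scene 3 [-252.10958277 -249.52176583 -246.96652562]
28 [-5.59377048 -0.49649955  2.95677322]
91 [ 1.61682762  5.7028754  10.1475519 ]
([16.96, -27.1, 34.53], [-32.1, 0.2, -0.2])
```

Canister a is fully seated: its lid is 78 mm down, as expected. Next is canister b.

```bash
python3 - <<'E'
from s import *
for p,R in(([.495,.05,.34],RF),([.475,-.13,.34],RVF),([.4576,-.3353,.25],RVF),([.4576,-.3353,.15],RVF)): print(delta(np.array(p),R))
E
```

```text
17.55 [0.4979 0.109  0.3097] [-0.4  0.1  0.2] [  7.1  20.2 -53.4 103.9  43.8  85.1  47.7]
([1.99, -6.33, 0.37], [-0.1, 0.2, -0.3])
([9.18, -20.43, 9.16], [-32.1, 0.2, -0.2])
([16.91, -31.87, 26.91], [-32.1, 0.2, -0.2])
([16.96, -26.57, 35.38], [-32.1, 0.2, -0.2])
```

Call:
step_arm([
  {"jaw": 6.5,"delta_pos": [1,-3.2,0],"rot": [0,0,0]},
  {"jaw": 6.5,"delta_pos": [2,-6.3,0.4],"rot": [-4,0,0]},
  {"jaw": 6.5,"delta_pos": [4.5,-11,3.3],"rot": [-12,0,0]},
  {"jaw": 6.5,"delta_pos": [7,-16,6.3],"rot": [-20,0,0]},
  {"jaw": 6.5,"delta_pos": [9.2,-20.4,9.2],"rot": [-28,0,0]},
  {"jaw": 6.5,"delta_pos": [11.5,-24,14],"rot": [-32,0,0]},
  {"jaw": 6.5,"delta_pos": [14,-28,20],"rot": [-32,0,0]},
  {"jaw": 6.5,"delta_pos": [16.9,-31.9,26.9],"rot": [-32,0,0]},
  {"jaw": 6.5,"delta_pos": [17,-29,31],"rot": [-32,0,0]},
  {"jaw": 6.5,"delta_pos": [17,-29,31],"rot": [-32,0,0]},
])

```text
t: 18.8
position: [0.4539, -0.3338, 0.197]
eef_rot: [[-0.957, -0.29, 0.001], [-0.29, 0.957, 0.004], [-0.002, 0.003, -1.0]]
contact_force: [0.6, 0.3, 0.1]
opening: 0.708
grasp_force: 0.0
```

```bash
python3 - <<'E'
from s import *
print(delta(np.array([.4576,-.3353,.15]),RVF))
im,d=cams.capture("wrist")
for r in cams.spot_point("wrist","canister_b_mid")[:4]: print(np.round(r['position'],4),round(r['score'],2))
E
```

```text
18.8 [ 0.4539 -0.3338  0.197 ] [0.6 0.3 0.1] [ 61.3  23.5 -34.7 102.9  15.2  58.4 127.6]
([-0.3, -0.27, 4.7], [0.2, 0.1, -0.3])
[ 0.5094 -0.2568  0.0336] 0.98
[ 0.4546 -0.3372  0.0358] 0.96
[ 0.4291 -0.2522  0.0374] 0.74
```

Call:
step_arm([
  {"jaw": 6.0,"delta_pos": [-0.3,-0.2,5],"rot": [0.2,0.1,-0.3]},
  {"jaw": 6.0,"delta_pos": [-0.3,-0.2,10],"rot": [0.2,0.1,-0.3]},
  {"jaw": 6.0,"delta_pos": [-0.3,-0.2,13.5],"rot": [0.2,0.1,-0.3]},
  {"jaw": 6.0,"delta_pos": [-0.3,-0.2,15.4],"rot": [0.2,0.1,-0.3]},
  {"jaw": 6.0,"delta_pos": [-0.3,-0.2,15.4],"rot": [0.2,0.1,-0.3]},
  {"jaw": 3,"delta_pos": [-0.3,-0.2,15.4],"rot": [0.2,0.1,-0.3]},
  {"jaw": 3,"delta_pos": [-0.3,-0.2,15.4],"rot": [0.2,0.1,-0.3]},
  {"jaw": 3,"delta_pos": [-0.3,-0.2,15.4],"rot": [0.2,0.1,-0.3]},
  {"jaw": 3,"delta_pos": [-0.3,-0.2,13],"rot": [0.2,0.1,-0.3]},
  {"jaw": 3,"delta_pos": [-0.3,-0.2,7],"rot": [0.2,0.1,-0.3]},
])

```text
t: 20.15
position: [0.4581, -0.3323, 0.129]
eef_rot: [[-0.954, -0.298, 0.0], [-0.298, 0.954, 0.001], [-0.001, 0.001, -1.0]]
contact_force: [-0.6, -0.5, -0.7]
opening: 0.495
grasp_force: 30.0
```

```bash
python3 - <<'E'
from s import *
print(o['opening']*9.18,o['grasp_force'])
for p,R in(([.46,-.32,.34],RVF),([.475,-.13,.36],RVF),([.495,.05,.36],RF),(tp(0,-1,90),RF)): print(delta(np.array(p),R))
E
```

```text
20.15 [ 0.4581 -0.3323  0.129 ] [-0.6 -0.5 -0.7] [ 59.   28.7 -32.9 105.7  19.5  51.3 124.3]
4.547467919824309 29.96906876564026
([-0.56, 1.14, -21.1], [0.0, 0.0, 0.2])
([-7.67, 18.82, -23.09], [0.0, 0.0, 0.2])
([-14.95, 35.41, -23.07], [32.0, 0.1, 0.2])
([-16.97, 39.98, -16.5], [32.0, 0.1, 0.2])
```

Call:
step_arm([
  {"jaw": 3,"delta_pos": [-0.3,0.5,-6],"rot": [0,0,0]},
  {"jaw": 3,"delta_pos": [-0.5,1,-12],"rot": [0,0,0]},
  {"jaw": 3,"delta_pos": [-1,2.5,-18],"rot": [0,0,0]},
  {"jaw": 3,"delta_pos": [-3,7.5,-21],"rot": [0,0,0]},
  {"jaw": 3,"delta_pos": [-5.5,13,-23],"rot": [0,0,0]},
  {"jaw": 3,"delta_pos": [-7.7,18.8,-23],"rot": [5,0,0]},
  {"jaw": 3,"delta_pos": [-10,24,-23],"rot": [13,0,0]},
  {"jaw": 3,"delta_pos": [-12.5,30,-23],"rot": [22,0,0]},
  {"jaw": 3,"delta_pos": [-15,35.4,-23],"rot": [32,0,0]},
  {"jaw": 3,"delta_pos": [-15,35.4,-23],"rot": [32,0,0]},
])

```text
t: 21.4
position: [0.4963, 0.0535, 0.3598]
eef_rot: [[-0.953, -0.253, 0.168], [-0.304, 0.805, -0.509], [-0.006, -0.536, -0.844]]
contact_force: [0.7, -0.3, -1.7]
opening: 0.494
grasp_force: 30.0
```

```bash
python3 - <<'E'
from s import *
print(o['opening']*9.18,o['grasp_force'])
for z in(80,27): print(delta(tp(0,-1,z),RF))
E
```

```text
21.4 [0.4963 0.0535 0.3598] [ 0.7 -0.3 -1.7] [ 19.7  13.8 -59.3 104.3  41.8  84.9  57.3]
4.5362848443536805 29.97057169675827
([-1.77, 7.12, 4.24], [-0.4, 0.5, 0.2])
([-1.72, 7.16, 9.54], [-0.4, 0.5, 0.2])
```

Call:
step_arm([
  {"jaw": 3,"delta_pos": [-0.9,3.6,1],"rot": [-0.4,0.5,0.2]},
  {"jaw": 3,"delta_pos": [-1.8,7.1,3],"rot": [-0.4,0.5,0.2]},
  {"jaw": 3,"delta_pos": [-1.8,7.1,4.2],"rot": [-0.4,0.5,0.2]},
  {"jaw": 3,"delta_pos": [-1.8,7.1,4.2],"rot": [-0.4,0.5,0.2]},
])

```text
t: 21.9
position: [0.5027, 0.0898, 0.2858]
eef_rot: [[-0.957, -0.248, 0.151], [-0.29, 0.812, -0.507], [0.003, -0.529, -0.849]]
contact_force: [-0.4, -1.0, -0.2]
opening: 0.496
grasp_force: 30.0
```

```bash
python3 - <<'E'
from s import *
for z in(80,27): print(delta(tp(0,-1,z),RF))
E
```

```text
21.9 [0.5027 0.0898 0.2858] [-0.4 -1.  -0.2] [ 11.8  23.  -57.3 105.8  46.8  84.1  46.1]
([-0.09, 0.4, -0.26], [0.1, -0.3, -0.2])
([-0.13, 0.4, 5.04], [0.1, -0.3, -0.2])
```

Call:
step_arm([
  {"jaw": 3,"delta_pos": [-0.1,0.2,0.5],"rot": [0.1,-0.3,-0.2]},
  {"jaw": 3,"delta_pos": [-0.1,0.2,1],"rot": [0.1,-0.3,-0.2]},
])

```text
t: 22.15
position: [0.5053, 0.0876, 0.2774]
eef_rot: [[-0.955, -0.25, 0.159], [-0.296, 0.811, -0.505], [-0.003, -0.53, -0.848]]
contact_force: [0.3, -0.2, -2.0]
opening: 0.494
grasp_force: 30.0
```

```bash
python3 - <<'E'
from s import *
for z in(27,8): print(delta(tp(0,-1,z),RF))
E
```

```text
22.15 [0.5053 0.0876 0.2774] [ 0.3 -0.2 -2. ] [ 11.8  23.4 -57.1 106.6  47.7  83.   45.5]
([0.1, 0.2, 4.17], [0.0, 0.2, -0.1])
([0.11, 0.2, 6.07], [0.0, 0.2, -0.1])
```

Call:
step_arm([
  {"jaw": 3,"delta_pos": [0.1,0.2,1.5],"rot": [0,0,0]},
  {"jaw": 3,"delta_pos": [0.1,0.2,2.5],"rot": [0,0,0]},
  {"jaw": 3,"delta_pos": [0.1,0.2,3.1],"rot": [0,0,0]},
  {"jaw": 3,"delta_pos": [0.1,0.2,3.7],"rot": [0,0,0]},
  {"jaw": 3,"delta_pos": [0.1,0.2,4.2],"rot": [0,0,0]},
])

```text
t: 22.78
position: [0.5118, 0.0686, 0.2402]
eef_rot: [[-0.955, -0.251, 0.162], [-0.298, 0.811, -0.504], [-0.005, -0.529, -0.848]]
contact_force: [5.1, 1.6, 2.2]
opening: 0.496
grasp_force: 30.0
```

```bash
python3 - <<'E'
from s import *
print(delta(tp(0,-1,8),RF), RT.T@np.array(o['contact_force']),RT.T@(o['position']-MOUTH))
E
```

```text
22.77 [0.5118 0.0686 0.2402] [5.1 1.6 2.2] [ 12.6  25.6 -55.5 109.3  50.7  79.3  43.7]
([0.16, -0.07, 1.85], [0.0, 0.3, -0.0]) [ 5.3771554  -1.17619317  1.8582718 ] [ 0.00147635 -0.00033427  0.02654118]
```

Call:
step_arm([
  {"jaw": 3,"delta_pos": [-0.05,0,0.6],"rot": [0,0.2,0]},
  {"jaw": 3,"delta_pos": [-0.05,0,1.2],"rot": [0,0.2,0]},
  {"jaw": 3,"delta_pos": [-0.05,0,1.8],"rot": [0,0.2,0]},
  {"jaw": 3,"delta_pos": [-0.05,0,1.8],"rot": [0,0.2,0]},
])

```text
t: 23.28
position: [0.515, 0.0592, 0.2243]
eef_rot: [[-0.955, -0.251, 0.157], [-0.296, 0.811, -0.505], [-0.001, -0.529, -0.849]]
contact_force: [6.9, 0.7, -2.1]
opening: 0.496
grasp_force: 30.0
```

```bash
python3 - <<'E'
from s import *
print(RT.T@np.array(o['contact_force']),RT.T@(o['position']-MOUTH),o['grasp_force'])
E
```

```text
23.27 [0.515  0.0592 0.2243] [ 6.9  0.7 -2.1] [ 12.8  26.9 -54.6 110.2  52.   78.1  43.1]
[ 6.83253519e+00 -6.60213121e-03 -2.51708843e+00] [ 0.00170078 -0.00034726  0.00784338] 29.967321753501892
```

Call:
step_arm([
  {"jaw": 6.5,"delta_pos": [0,0,0],"rot": [0,0,0]},
  {"jaw": 6.5,"delta_pos": [0,0,0],"rot": [0,0,0]},
  {"jaw": 6.5,"delta_pos": [0,0,0],"rot": [0,0,0]},
  {"jaw": 6.5,"delta_pos": [0,0,-3],"rot": [0,0,0]},
  {"jaw": 6.5,"delta_pos": [0,0,-7.5],"rot": [0,0,0]},
  {"jaw": 6.5,"delta_pos": [0,0,-11],"rot": [0,0,0]},
  {"jaw": 6.5,"delta_pos": [0,0,-11],"rot": [0,0,0]},
])

```text
t: 24.15
position: [0.4967, 0.1174, 0.32]
eef_rot: [[-0.955, -0.252, 0.159], [-0.298, 0.811, -0.504], [-0.002, -0.528, -0.849]]
contact_force: [0.1, 0.3, 0.5]
opening: 0.71
grasp_force: 0.0
```

```bash
python3 - <<'E'
from s import *
im,d=cams.capture("wrist");cv2.imwrite("pics/w4.png",im[:,:,::-1])
L=(world("wrist",d).reshape(-1,3)-MOUTH)@RT*1000;r=np.hypot(L[:,0],L[:,1]);ok=d.ravel()>0
for q in(L[(r<18)&ok],L[(r<32)&(r>29)&(abs(L[:,2])<8)&ok]): print(len(q),np.percentile(q[:,2],[5,50,95]))
for l in["canister_b_mid","cover_knob"]:
    for r in cams.spot_point("wrist",l)[:2]: print(l,np.round(RT.T@(r['position']-MOUTH)*1000,1),round(r['score'],2))
p=RT.T@(o['position']-MOUTH)*1000;print(p)
R=RF@rz(90)
for z in(105,12): print(delta(tp(-57.5,-41.5,z),R))
E
```

```text
24.15 [0.4967 0.1174 0.32  ] [0.1 0.3 0.5] [  9.8  21.7 -58.6 102.6  44.9  88.   46.7]
970 [-11.70616874 -10.49053584  -9.02051999]
359 [-6.27646911 -2.81939123 -0.73884209]
canister_b_mid [-176.9 -131.7 -294.8] 0.97
canister_b_mid [ -0.6   0.7 -41.4] 0.73
cover_knob [-58.4 -41.7  19.8] 0.93
[  1.46602874   0.74792523 121.30636284]
([5.73, -4.11, 1.23], [-0.2, -0.2, 90.0])
([5.7, -4.11, 10.53], [-0.2, -0.2, 90.0])
```

View pics/w4.png

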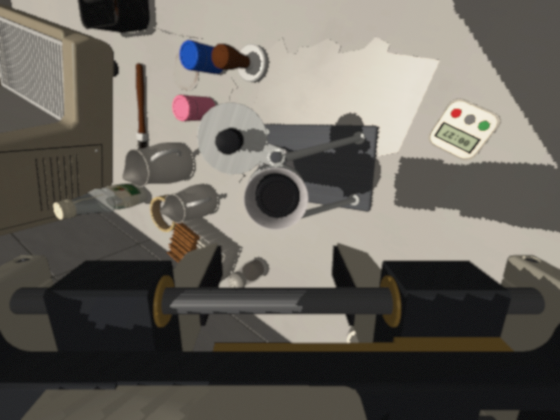

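Both canisters are seated: the lid of b is about 8 mm below the rim at (277,195). Now I'll shut the cover.

Call:
step_arm([
  {"jaw": 3.6,"delta_pos": [0.6,-0.4,0],"rot": [0,0,10]},
  {"jaw": 3.6,"delta_pos": [1.2,-0.8,0],"rot": [0,0,20]},
  {"jaw": 3.6,"delta_pos": [1.8,-1.2,0],"rot": [0,0,30]},
  {"jaw": 3.6,"delta_pos": [2.5,-1.8,0],"rot": [0,0,40]},
  {"jaw": 3.6,"delta_pos": [3.2,-2.4,0.3],"rot": [0,0,50]},
  {"jaw": 3.6,"delta_pos": [3.9,-3,0.6],"rot": [0,0,60]},
  {"jaw": 3.6,"delta_pos": [4.6,-3.5,1],"rot": [0,0,70]},
  {"jaw": 3.6,"delta_pos": [5.2,-4,1.3],"rot": [0,0,80]},
  {"jaw": 3.6,"delta_pos": [5.7,-4.1,2],"rot": [0,0,90]},
  {"jaw": 3.6,"delta_pos": [5.7,-4.1,4],"rot": [0,0,90]},
])

```text
t: 25.55
position: [0.4585, 0.0437, 0.3049]
eef_rot: [[-0.252, 0.955, 0.155], [0.81, 0.296, -0.507], [-0.53, -0.003, -0.848]]
contact_force: [-0.2, -0.3, -0.7]
opening: 0.391
grasp_force: 0.0
```

```bash
python3 - <<'E'
from s import *
R=RF@rz(90)
print(RT.T@(o['position']-MOUTH)*1000,delta(tp(-58,-41.5,12),R))
E
```

```text
25.55 [0.4585 0.0437 0.3049] [-0.2 -0.3 -0.7] [  9.7   9.8 -46.6 112.7  38.1  76.7 -34.4]
[-56.88268079 -41.42758392  77.21904675] ([-0.01, -0.1, 6.52], [-0.1, -0.0, 0.1])
```

Call:
step_arm([
  {"jaw": 3.6,"delta_pos": [0,-0.1,2],"rot": [0,0,0]},
  {"jaw": 3.6,"delta_pos": [0,-0.1,4],"rot": [0,0,0]},
  {"jaw": 3.6,"delta_pos": [0,-0.1,5.5],"rot": [0,0,0]},
  {"jaw": 3.6,"delta_pos": [0,-0.1,6.5],"rot": [0,0,0]},
  {"jaw": 2.5,"delta_pos": [0,-0.1,6.5],"rot": [0,0,0]},
  {"jaw": 2.5,"delta_pos": [0,-0.1,6.5],"rot": [0,0,0]},
])

```text
t: 26.3
position: [0.4679, 0.012, 0.251]
eef_rot: [[-0.252, 0.955, 0.156], [0.81, 0.296, -0.506], [-0.529, -0.001, -0.849]]
contact_force: [0.2, -0.2, 0.1]
opening: 0.28
grasp_force: 0.0
```

```bash
python3 - <<'E'
from s import *
R=np.array(o['eef_rot']);l=RT.T@(o['position']-MOUTH)*1000;print(l,o['opening'])
for th in(100,88,76,64,52,40,28,16,5,0,-2):
    t=np.radians(th);q=tp(-42+42*np.cos(t),-42*np.sin(t)-2,l[2]);print(th,delta(q,RF@rz(max(0,th*.82))))
E
```

```text
26.3 [0.4679 0.012  0.251 ] [ 0.2 -0.2  0.1] [ 10.9  13.3 -44.5 117.   42.8  70.4 -37.4]
[-57.24669416 -40.87524656  13.95905974] 0.2800469085466473
100 ([-0.25, 0.8, -0.0], [-0.0, -0.1, -8.0])
88 ([-0.31, 1.67, -0.0], [-0.0, -0.1, -17.8])
76 ([-0.19, 2.54, -0.0], [-0.0, -0.1, -27.6])
64 ([0.11, 3.37, -0.0], [-0.0, -0.1, -37.5])
52 ([0.58, 4.11, -0.0], [-0.0, -0.1, -47.3])
40 ([1.18, 4.74, -0.0], [-0.0, -0.1, -57.2])
28 ([1.91, 5.23, -0.0], [-0.0, -0.1, -67.0])
16 ([2.73, 5.56, -0.0], [-0.0, -0.1, -76.8])
5 ([3.52, 5.71, -0.0], [0.0, -0.1, -85.9])
0 ([3.88, 5.73, -0.0], [0.0, -0.1, -90.0])
-2 ([4.03, 5.72, -0.0], [0.0, -0.1, -90.0])
```

Call:
step_arm([
  {"jaw": 2.5,"delta_pos": [-0.25,0.8,0],"rot": [0,0,-8]},
  {"jaw": 2.5,"delta_pos": [-0.3,1.7,0],"rot": [0,0,-18]},
  {"jaw": 2.5,"delta_pos": [-0.2,2.5,0],"rot": [0,0,-28]},
  {"jaw": 2.5,"delta_pos": [0.1,3.4,0],"rot": [0,0,-38]},
  {"jaw": 2.5,"delta_pos": [0.6,4.1,0],"rot": [0,0,-48]},
  {"jaw": 2.5,"delta_pos": [1.2,4.7,0],"rot": [0,0,-58]},
  {"jaw": 2.5,"delta_pos": [1.9,5.2,0],"rot": [0,0,-68]},
  {"jaw": 2.5,"delta_pos": [2.7,5.6,0],"rot": [0,0,-78]},
  {"jaw": 2.5,"delta_pos": [3.5,5.7,0],"rot": [0,0,-87]},
  {"jaw": 2.5,"delta_pos": [3.9,5.7,0],"rot": [0,0,-90]},
])

```text
t: 27.55
position: [0.5132, 0.0605, 0.2306]
eef_rot: [[-0.955, -0.254, 0.157], [-0.298, 0.809, -0.506], [0.001, -0.53, -0.848]]
contact_force: [0.3, -0.8, 0.9]
opening: 0.274
grasp_force: 0.7
```

Call:
step_arm([
  {"jaw": 2.5,"delta_pos": [0,0.1,0],"rot": [0,0,0]},
  {"jaw": 2.5,"delta_pos": [0,0.25,0],"rot": [0,0,0]},
  {"jaw": 2.5,"delta_pos": [0,0.4,0],"rot": [0,0,0]},
])

```text
t: 27.92
position: [0.5114, 0.0632, 0.2281]
eef_rot: [[-0.956, -0.25, 0.155], [-0.295, 0.81, -0.506], [0.001, -0.53, -0.848]]
contact_force: [1.4, -0.4, 0.9]
opening: 0.272
grasp_force: 0.6
```

```bash
python3 - <<'E'
from s import *
print(RT.T@(o['position']-MOUTH)*1000,RT.T@np.array(o['contact_force']),o['opening'],o['grasp_force'])
E
```

```text
27.93 [0.5114 0.0632 0.2281] [ 1.4 -0.4  0.9] [ 12.5  26.5 -54.8 110.   51.4  78.6  43. ]
[-0.54379575  1.78634403 13.60419404] [ 1.26401665 -1.14077549  0.32914406] 0.2715976519540253 0.60037761926651
```

Call:
step_arm([
  {"jaw": 2.5,"delta_pos": [0,0.1,0],"rot": [0,0,0]},
  {"jaw": 2.5,"delta_pos": [0,0.2,0],"rot": [0,0,0]},
])

```text
t: 28.18
position: [0.5113, 0.0635, 0.2277]
eef_rot: [[-0.956, -0.249, 0.156], [-0.294, 0.809, -0.509], [0.001, -0.532, -0.847]]
contact_force: [2.2, -4.9, 6.9]
opening: 0.275
grasp_force: 3.9
```

```bash
python3 - <<'E'
from s import *
print(RT.T@(o['position']-MOUTH)*1000,RT.T@np.array(o['contact_force']),o['opening'],o['grasp_force'])
E
```

```text
28.18 [0.5113 0.0635 0.2277] [ 2.2 -4.9  6.9] [ 12.3  26.6 -54.7 110.   51.5  78.7  42.7]
[-0.52599093  2.31345791 13.45479719] [ 0.61517489 -8.16443518  3.08681935] 0.27472147279717524 3.9095377922058105
```

The force has risen to 8 N, so the cover is at its stop. I'll open the fingers a little, recentre and retreat.

Call:
step_arm([
  {"jaw": 3.8,"delta_pos": [0,-0.1,0],"rot": [0,0,0]},
  {"jaw": 3.8,"delta_pos": [0,-0.2,0],"rot": [0,0,0]},
  {"jaw": 3.8,"delta_pos": [0,-0.2,-2],"rot": [0,0,0]},
  {"jaw": 3.8,"delta_pos": [0,-0.2,-6],"rot": [0,0,0]},
  {"jaw": 3.8,"delta_pos": [0,-0.2,-12],"rot": [0,0,0]},
  {"jaw": 3.8,"delta_pos": [0,-0.2,-12],"rot": [0,0,0]},
])

```text
t: 28.92
position: [0.4929, 0.1296, 0.3342]
eef_rot: [[-0.954, -0.253, 0.163], [-0.301, 0.812, -0.5], [-0.006, -0.526, -0.85]]
contact_force: [1.4, 0.8, -0.1]
opening: 0.413
grasp_force: 0.0
```

```bash
python3 - <<'E'
from s import *
for n in("wrist","scene"):
    im,d=cams.capture(n);L=(world(n,d).reshape(-1,3)-MOUTH)@RT*1000
    q=L[(L[:,2]>15)&(L[:,2]<33)&(np.abs(L[:,0])<30)&(np.abs(L[:,1])<30)&(d.ravel()>0)];print(len(q),(q[:,:2].min(0)+q[:,:2].max(0))/2 if len(q) else '')
    for r in cams.spot_point(n,"cover_knob")[:1]: print(np.round(RT.T@(r['position']-MOUTH)*1000,1),round(r['score'],2))
    for l in("canister_a_mid","canister_in_mid"):
        for r in cams.spot_point(n,l)[:3]:print(l,np.round(RT.T@(r['position']-MOUTH)*1000,1),round(r['score'],2))
    cv2.imwrite(f"pics/end_{n}.png",im[:,:,::-1])
E
```

```text
28.93 [0.4929 0.1296 0.3342] [ 1.4  0.8 -0.1] [  9.   21.1 -59.2 101.3  44.1  89.4  46.9]
397 [-2.59595269 -2.18952213]
[-0.7 -1.3 20.5] 0.77
canister_in_mid [  93.8 -143.5 -351.4] 0.17
28 [-6.56928138e+00 -1.21207913e-03]
[  -1.    62.8 -215. ] 0.67
canister_a_mid [  -2.1    4.8 -111.7] 0.59
canister_in_mid [  -2.6   -1.8 -177.8] 0.55
```

View pics/end_wrist.png

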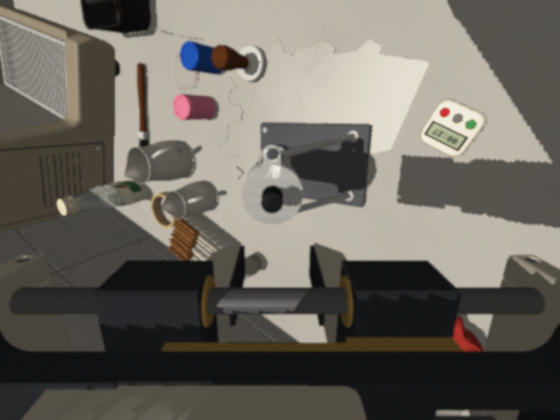

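The view shows the cover shut on the mouth with its knob at (272,199), back where it started. Nothing around it has been disturbed and the gripper is clear, so I'm handing in.

```bash
python3 -c "
from plant import arm
print(arm.job_done())"
```

```text
the job is handed in; nothing more can be done
None
```

The job is handed in at about 29 s: both canisters are in the tube on top of the third and the cover is shut at its stop, with nothing around it seen to move; early on, joint 3 read -87.994° against its -87.97° limit, and the hand-in gave no verdict.

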